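# Bolt the hatch of the seedling chest

### The job

Bolt the hatch of the grey seedling chest: press the hatch down on its rubber seal, slide the bolt across through the keeper, and turn its handle down until it sits fully in the notch of the catch. Find the notch by feel and do not force anything: no hard pushing of the bolt on the keeper or of the handle on the catch. Leave the other things on the bench alone, and let go when done.

Things in the scene. Friction and masses are not known exactly. Their poses are not given: they have to be found in the camera images.
- chest: Grey steel chest, 290 (x) x 320 (y) x 110 mm tall; origin under its centre, z up; yaw varies. 'Chest x, y' below are its axes. On top an aluminium hatch, 243 x 220 mm, hinged along y at chest x = +118 mm, its top 122 mm above the bench when shut. Along the hatch's front edge lies a steel barrel bolt, parallel to chest y, 32 mm tall but for its handle. Hatch springs up, so press it to bolt it.
- hatch (a joint): Opening of the hatch (rad): 0 = pressed fully shut on its metal stop; about 0.042 as its rubber seal leaves it, which lifts the bolt 9 mm. Pressing down at the bolt with 10 to 15 N brings it to 0; let go, it springs up again. Once the bolt is in the keeper it stays down, at about 0.012.
- bolt (a joint): Travel of the bolt (m) along chest +y: 0 = drawn back, end stop 0.066. About 3 N of friction (more in the keeper); stays where left. Its round nose enters the keeper at 0.012, only while the hatch is pressed down; with the hatch up it butts on the keeper. With the handle in the notch it stands somewhere from 0.034 to 0.058, as the catch was set.
- handle (a joint): Turn of the bolt and its handle about the rod (rad): 0 = handle upright, square to the hatch; grows as it is turned down towards chest +x (away from the front edge). Stiff, stays where left. About 0.9 when the handle rests on the catch's top edge beside the notch; about 1.15 when fully down in the notch (25 degrees above the hatch).
- lever: Bolt rod and handle, one piece. Origin on the rod's axis at the handle's root, 22 mm above the hatch; y along the rod to the keeper, z along the handle. Rod 12 mm thick, nose at y = 100 mm. The handle's stem, a flat bar 10 mm (y) x 8 mm, ends in a thumb piece at z = 56 to 84 mm, 20 mm wide (x), 14 mm thick (y): pinch its flats (fingers closing along y) from above; it can turn between the fingers.
- root (a point): Where the lever origin lies with the hatch fully shut and the bolt drawn back: chest (-95, -25) mm, 144 mm above the bench. Fixed to the chest; axes as the chest's.
- keeper: Steel block on the fixed rim at chest (-95, 95) mm, 34 (x) x 16 (y) x 54 mm tall; origin under its centre, 110 mm above the bench. The bolt goes through its hole along y, 16 mm wide, 15 mm high, centred 33 mm above the origin.
- catch: The screws of the catch, on the hatch; origin on the hatch's top at chest (-64, 21) mm. The catch is an upright steel lug, 6 mm thick (x), 64 mm long (y), 40 mm tall, with one notch in the middle of its top edge, 13.5 mm wide and 9.5 mm deep, for the handle's stem. Its foot is slotted: the lug is set up to 10 mm either way from this origin along y, not measured. It stays put when touched.
- balance: White laboratory balance, 210 x 170 x 57 mm, origin under its centre; a bystander.
- block: Turned wooden block, 100 x 100 mm, 92 mm tall, origin under its centre; a bystander.
- dish: Clear petri dish, 90 mm across, 16 mm tall, origin under its centre; a bystander.
- calliper: Digital calliper lying flat, 220 mm long, origin under its middle; a bystander.

How it is judged (in metres and radians):
On the way, in this order (a step that is already met when the one before it is completed fails the run):
1. with the hatch held down, the bolt is slid into the keeper (value of joint bolt above 0.022 m and value of joint hatch below 0.02 rad), for 0.2 s.
2. the handle is turned down into the notch of the catch (value of joint bolt above 0.033 m and value of joint handle above 1.05 rad), for 0.2 s.
At the end, for the whole second after the job is handed in: The hatch is down (under 0.02 rad), the bolt is through the keeper (travel over 33 mm), the handle lies in the notch of the catch (angle over 1.05 rad), and all is at rest (all of step 2 and value of joint hatch below 0.02 rad and linear speed of lever below 0.01 m/s); the robot touches nothing.
It fails at once if the bolt is forced against the keeper with more than 30 N (contact force between lever and keeper above 30 N).
It fails at once if the handle is forced against the catch with more than 40 N (contact force between lever and catch above 40 N).
It fails at once if a bystander is moved by more than 15 mm (distance of any of balance, block, dish, calliper from where it was at the start of the episode above 0.015 m).
It also fails if it takes over 64 s, if anything falls off the work surface, if the arm or the gripper's body presses on something with over 40 N, if the wrist force passes 120 N, or if a joint passes its speed limit or range.

### The arm

A 6-joint arm with a two-finger parallel gripper is mounted at the origin on the work surface. World frame = base frame: x ahead of the robot, y to its left, z up, the work surface at z = 0. Lengths are in mm, angles in rad, forces in N, time in s.
With the tool pointing down it reaches from about 275 to 725 mm from the base axis. Payload 15.9 kg.
Tool frame: the origin (TCP) lies midway between the tips of the shut fingers; the grasp point (between the pads) lies 19 mm behind it; z points along the fingers, y is the line along which they close (so a half turn about z gives the same grasp; the last joint's range is limited). The gripper opens to 85 mm and grips with 20 to 120 N. Pads are 22 mm wide; open, the fingers measure 114 mm over their backs; the gripper's body (76 mm by 85 mm) begins 54 mm behind the grasp point. The pads swing forward as they close: fully open they stand 13 mm farther back than shut.
Start: joints at [1.303, 0.213, -0.034, 1.323, 0, 1.571], TCP at [132.3, 482.164, 231.306] pointing down, gripper open.
Joint ranges: [-2.98, 2.98], [-0.74, 1.72], [-1.14, 1.35], [-2.1, 2.04], [-1.57, 1.44], [-3.14, 3.14]. Speed limits (rad/s): [1.89, 1.89, 2.39, 2.57, 3.14, 3.14].

### API

Orientations are given as a unit quaternion [w, x, y, z].
In Python, from cell import robot, eyes gives the robot as it stands.
- The arm moves only by the tool servo_tool, never from a script. Its argument "targets" is a list of rows, each an object with "jaw": the finger opening in mm, from 0 to 85.4; "dp": the shift along the tool's x, y, z in units of 25 mm (1.0 is 25 mm), a list of three; "twist": the turn, a rotation vector about the tool's x, y, z in units of 8 degrees (1.0 is 8 degrees), a list of three. In form: [{"jaw": jaw, "dp": [x, y, z], "twist": [rx, ry, rz]}, ...]. A call has 1 to 8 rows; each row is the pose to reach, as a shift and turn from the pose commanded when the call began, along the tool's axes at that moment; what a row does not reach only later rows make up. A row lasts 1/10 s, in which the tool goes at most 50 mm and 8.59 degrees, less where a joint would pass 70% of its speed; a pose out of reach is approached as far as the arm can. A call with a gripper value outside its range is refused whole. The fingers move at their own pace and stop on an object; the grip force is fixed at half the most. Time passes only in rows, so rows that repeat a pose let the fingers close. It gives the time, the measured TCP pose, the force, the opening and the grip force at its end, in the units of the state.
- robot.get_obs(): the state, without advancing time (a new reading comes with each control period).
- eyes.read_camera(name): name is "scene" or "top"; returns the picture (384x512x3 uint8, blue, green, red); there is no depth.
- eyes.calibration(name): a dict with "K" (3x3 intrinsics, pixels), "view" (4x4, takes a point from world to camera coordinates). Camera axes: x right, y up, looking along -z (the intrinsics and any distortion apply to the point x, -y, -z); pixel columns grow to the right and rows downward; lengths in mm; the calibration is good to about 2 mm. A picture is of the moment at which its call begins. calibration takes no time and is no camera call.
- robot.hand_in(): hands the job in; it is judged then, once.
The state is a dict: "t": time; "q": joint angles; "dq": joint speeds; "effort": joint torques, N m; "eef_pos": TCP position; "tool_rot": TCP orientation; "force": force on the tool from outside, world axes, zero at the start; "wrist_torque": the same for the moment, N m; "grip_width": opening from 0.0 (shut) to 1.0 (fully open); "finger_force": force on a finger pad.
Only numpy, scipy, OpenCV 4.12 (cv2) and the standard library are available. Lean on these libraries where they do the work, as an engineer would, in place of code of your own. Each camera call takes 0.05 s, during which the arm holds its last target. There are 200 camera calls.

## Working session

There is one attempt and no reset: what is moved stays moved. The work goes in short steps, Python scripts to look and compute and a tool call to move; the robot and the scene stay as the last step left them, time stands still between calls to the robot, and variables do not carry over. Pictures are saved under pics/ and viewed, at most 10 in all, crops included, and the job is handed in when it is done.

Besides the shell and the picture viewer there is one more tool, called after "Request:" as a command line: name --argument value ..., lists and objects as JSON in quotes. servo_tool: Moves the arm, as the interface text tells. Its arguments: {"type":"object","properties":{"targets":{"type":"array","items":{"type":"object","properties":{"jaw":{"type":"number"},"dp":{"type":"array","items":{"type":"number"}},"twist":{"type":"array","items":{"type":"number"}}}}}},"required":["targets"]}

```bash
mkdir -p pics; ls; python3 - <<'E'
from cell import robot, eyes
import cv2
for n in ("scene","top"):
    im=eyes.read_camera(n); cv2.imwrite(f"pics/{n}0.png",im)
    c=eyes.calibration(n); print(n,c["K"],c["view"],[k for k in c])
print(robot.get_obs())
E
```

```text
pics
scene [[378.51129813   0.         253.87234685]
 [  0.         378.51129813 195.48618393]
 [  0.           0.           1.        ]] [[ 1.47011974e-01  9.89113641e-01 -6.45635640e-03 -8.91307305e+01]
 [-8.14213602e-01  1.24717697e-01  5.67011205e-01  3.68873268e+02]
 [ 5.61643739e-01 -7.81005835e-02  8.23684775e-01 -1.70861502e+03]
 [ 0.00000000e+00  0.00000000e+00  0.00000000e+00  1.00000000e+00]] ['K', 'view']
top [[414.08808635   0.         253.86418985]
 [  0.         414.08808635 195.4294937 ]
 [  0.           0.           1.        ]] [[-1.67206102e-02 -9.99860017e-01 -6.06033553e-04 -1.34191941e+01]
 [ 9.88110740e-01 -1.66167687e-02  1.52843213e-01 -5.59717142e+02]
 [-1.52831888e-01  1.95680353e-03  9.88250264e-01 -1.28812008e+03]
 [ 0.00000000e+00  0.00000000e+00  0.00000000e+00  1.00000000e+00]] ['K', 'view']
{'t': 0.1, 'q': array([ 1.30297478e+00,  2.13310585e-01, -3.49472600e-02,  1.32351030e+00,
        4.11685777e-06,  1.57078858e+00]), 'dq': array([-0.00033953,  0.00128624,  0.00070262,  0.00059611,  0.00108888,
        0.00023121]), 'effort': array([-3.17622535e-04, -6.87246752e+01,  4.87806809e+01,  1.22157394e-02,
       -1.21030384e-04,  2.29750111e-05]), 'eef_pos': array([132.23735133, 481.89445102, 230.88331531]), 'tool_rot': array([-6.69158070e-05,  1.33507063e-01,  9.91047743e-01, -4.81282149e-04]), 'force': array([ 0.19765808, -0.11482305, -0.75285369]), 'wrist_torque': array([ 0.03375011,  0.00894551, -0.02645708]), 'finger_force': 0.0, 'grip_width': 1.0012213841186908}
```

View pics/scene0.png

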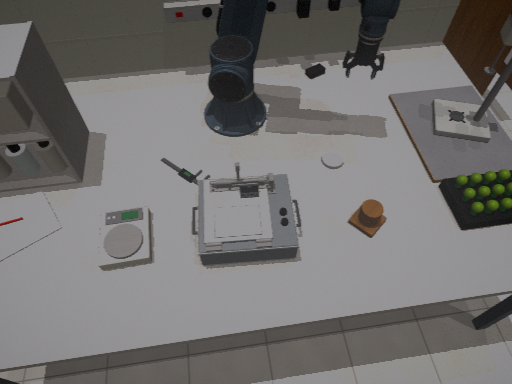

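View pics/top0.png

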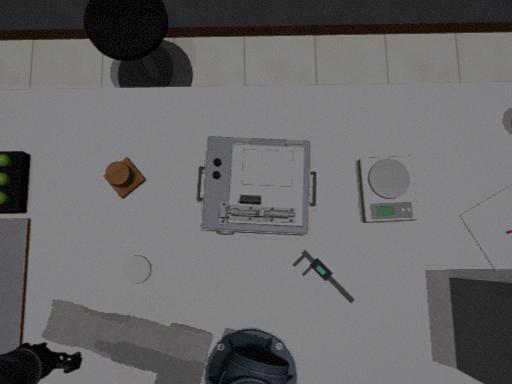

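The chest is in the top image at about x 202–310, y 137–235, with the bolt along its lower edge (y≈213). The calliper is near (320,270). I'll zoom in on the chest.

```bash
python3 - <<'E'
import cv2
im=cv2.imread("pics/top0.png")[130:242,192:322]
cv2.imwrite("pics/c1.png",cv2.resize(im,None,fx=6,fy=5.3571428,interpolation=cv2.INTER_CUBIC)[:600,:780])
im=cv2.imread("pics/scene0.png")[155:265,185:310]
cv2.imwrite("pics/c2.png",cv2.resize(im,None,fx=5,fy=5,interpolation=cv2.INTER_CUBIC))
E
```

```text
(no output)
```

View pics/c1.png

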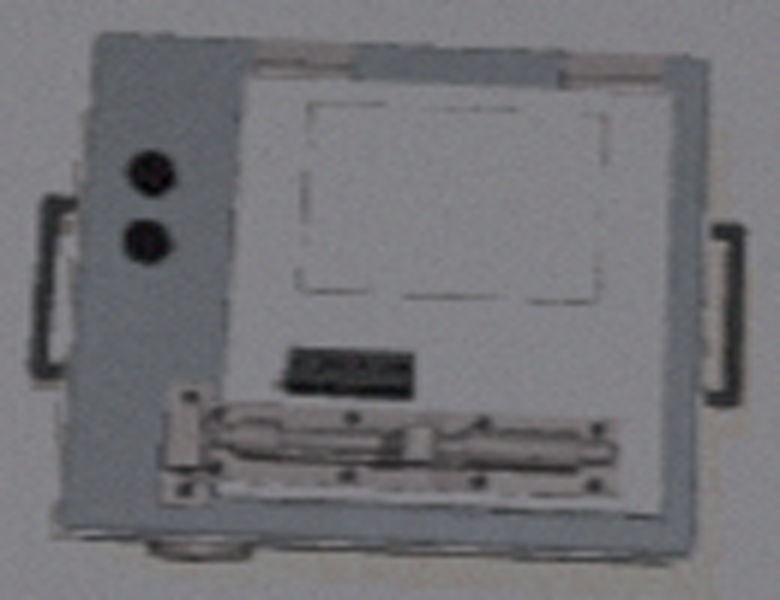

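View pics/c2.png

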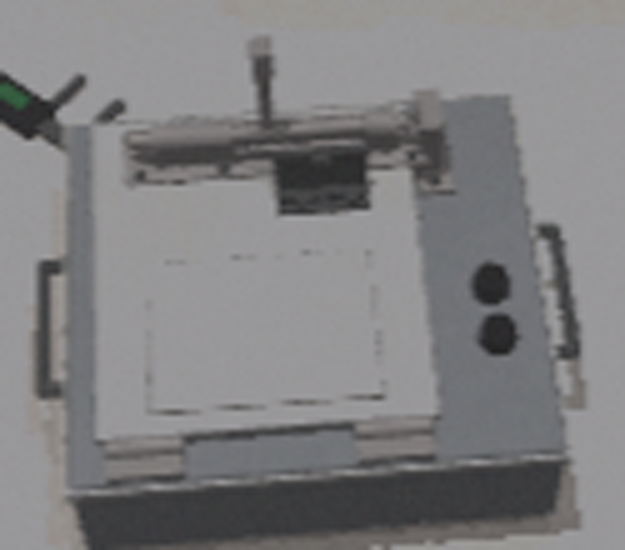

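The crops show the chest top corners, keeper, handle tip (scene crop 261,42; top crop 416,445) and the dark catch. I'll fit the chest pose to these points.

```bash
cat > h.py <<'E'
import numpy as np, cv2
from scipy.optimize import least_squares
from scipy.spatial.transform import Rotation as R
from cell import robot, eyes
C={n:eyes.calibration(n) for n in("scene","top")}
def proj(n,P):
    P=np.atleast_2d(P); c=C[n]; V=np.array(c["view"]); p=P@V[:3,:3].T+V[:3,3]
    u=p@np.diag([1,-1,-1])@np.array(c["K"]).T; return u[:,:2]/u[:,2:]
def c2w(s,P):
    P=np.atleast_2d(P).astype(float); c,d=np.cos(s[2]),np.sin(s[2])
    return np.c_[s[0]+c*P[:,0]-d*P[:,1], s[1]+d*P[:,0]+c*P[:,1], P[:,2]]
E
python3 - <<'E'
from h import *
T=np.array([[145,160,110,98,35],[145,-160,110,708,60],[-145,-160,110,692,555],[-145,160,110,60,530],[-95,95,164,184,437],[-92,-25,237,416,445]],float)
S=np.array([[145,-160,110,70,492],[145,160,110,562,458],[-145,160,110,510,97],[-92,-25,237,261,40],[-95,95,164,428,95]],float)
tp=T[:,3:]/[6,5.357]+[192,130]-.4; sp=S[:,3:]/5+[185,155]-.4
f=lambda s:np.r_[(proj("top",c2w(s,T[:,:3]))-tp).ravel(),(proj("scene",c2w(s,S[:,:3]))-sp).ravel()]
r=least_squares(f,[440,-20,0.03],loss="soft_l1",x_scale=[10,10,.05]); print(r.x); print(r.fun.reshape(-1,2).round(1))
s=r.x
for e in (-10,0,10):
  L=c2w(s,[[-64,21+e-32,168],[-64,21+e+32,168],[-64,21+e,168]])
  print(e,((proj("top",L)-[192,130]+.4)*[6,5.357]).round(0).tolist(),((proj("scene",L)-[185,155]+.4)*5).round(0).tolist())
print("root",c2w(s,[-95,-25,144]),"thumb",c2w(s,[-92,-25,223]))
# thumb piece residual in y
im=eyes.read_camera("scene"); cv2.imwrite("pics/c3.png",cv2.resize(im[158:202,205:280],None,fx=10,fy=10,interpolation=cv2.INTER_CUBIC))
E
```

```text
[ 5.84490918e+02 -2.84606677e+01 -6.89225453e-02]
[[-1.2 -0.4]
 [-0.3  0. ]
 [-0.7  0.9]
 [-1.5 -0. ]
 [-1.  -0.1]
 [ 2.2 -3.5]
 [-1.6 -1.3]
 [ 0.2 -1.9]
 [-0.8 -1. ]
 [-2.9  2.9]
 [-0.4  2.4]]
-10 [[421.0, 390.0], [289.0, 384.0], [355.0, 387.0]] [[260.0, 151.0], [354.0, 145.0], [307.0, 148.0]]
0 [[400.0, 389.0], [268.0, 383.0], [334.0, 386.0]] [[275.0, 150.0], [369.0, 144.0], [322.0, 147.0]]
10 [[379.0, 388.0], [247.0, 382.0], [313.0, 385.0]] [[289.0, 149.0], [384.0, 143.0], [337.0, 146.0]]
root [[487.9947689  -46.85885309 144.        ]] thumb [[490.98764624 -47.06545706 223.        ]]
```

View pics/c3.png

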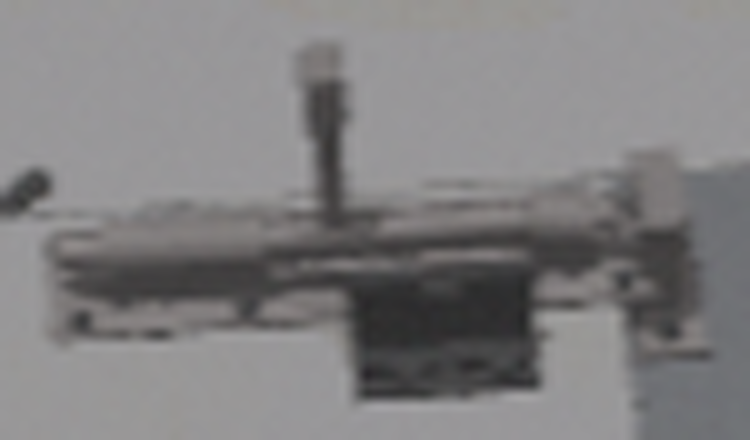

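The thumb piece's top face is at about (236.5,163.8) in the full scene image, and the lug spans crop columns 355–540. I'll refit with the handle tip and lug offset left free.

```bash
python3 - <<'E'
from h import *
T=np.array([[145,160,110,98,35],[145,-160,110,708,60],[-145,-160,110,692,555],[-145,160,110,60,530],[-95,95,164,184,437]],float)
S=np.array([[145,-160,110,70,492],[145,160,110,562,458],[-145,160,110,510,97],[-95,95,164,428,95]],float)
tp=T[:,3:]/[6,5.357]+[192,130]-.4; sp=S[:,3:]/5+[185,155]-.4
ht=np.array([416,445])/[6,5.357]+[192,130]-.4; hs=np.array([236.55,163.75])
def f(s):
  h=c2w(s,[s[3],s[4],237])
  # lug foot/hatch level ends in scene crop3, both lower corners ; top ends
  Lb=c2w(s,[[-64,21+s[5]-32,168],[-64,21+s[5]+32,168]])
  ls=proj("scene",Lb)[:,0]-(205+np.array([355,532])/10-.45)
  lt=proj("top",Lb)[:,0]-(192+np.array([412,290])/6-.4)
  return np.r_[(proj("top",c2w(s,T[:,:3]))-tp).ravel(),(proj("scene",c2w(s,S[:,:3]))-sp).ravel(),(proj("top",h)-ht).ravel(),(proj("scene",h)-hs).ravel(),ls,lt]
r=least_squares(f,[584,-28,-.07,-92,-25,0],loss="soft_l1",x_scale=[10,10,.05,10,10,10]);s=r.x; print(s.round(3)); print(r.fun.reshape(-1,2).round(1))
print("root",c2w(s,[-95,-25,144]),"handle top",c2w(s,[s[3],s[4],237]))
np.save("s.npy",s)
E
```

```text
[ 5.85814e+02 -2.98670e+01 -6.50000e-02 -1.02435e+02 -1.63910e+01
 -3.05800e+00]
[[-0.9 -0.7]
 [-0.1 -0.6]
 [-0.1  0.2]
 [-0.9 -0.2]
 [-0.4 -0.4]
 [-1.8 -0.7]
 [ 0.1 -1.7]
 [-1.3 -0.8]
 [-0.8  2.7]
 [-0.5 -0.3]
 [-0.7 -0.5]
 [-1.9 -0.7]
 [-0.4 -2. ]]
root [[489.39923858 -48.68661074 144.        ]] handle top [[482.53471602 -39.6159626  237.        ]]
```

Request:
servo_tool --targets '[{"jaw": 60,"dp": [-19.04,-16.4,-1.4],"twist": [0,0,-1.46]},{"jaw": 60,"dp": [-19.04,-16.4,-1.4],"twist": [0,0,-1.46]},{"jaw": 60,"dp": [-19.04,-16.4,-1.4],"twist": [0,0,-1.46]},{"jaw": 60,"dp": [-19.04,-16.4,-1.4],"twist": [0,0,-1.46]},{"jaw": 60,"dp": [-19.04,-16.4,-1.4],"twist": [0,0,-1.46]},{"jaw": 60,"dp": [-19.04,-16.4,-1.4],"twist": [0,0,-1.46]},{"jaw": 60,"dp": [-19.04,-16.4,-1.4],"twist": [0,0,-1.46]},{"jaw": 60,"dp": [-19.04,-16.4,-1.4],"twist": [0,0,-1.46]}]'

```text
t: 0.95
eef_pos: [354.5, 150.7, 253.7]
tool_rot: [0.0, 0.032, 0.999, 0.0]
force: [0.6, 0.9, 0.0]
grip_width: 0.705
finger_force: 0.0
```

```bash
cat >> h.py <<'E'
def to(p,yaw=-0.065):
    o=robot.get_obs(); q=o["tool_rot"]; Q=R.from_quat([q[1],q[2],q[3],q[0]])
    c,d=np.cos(yaw),np.sin(yaw); D=R.from_matrix(np.array([[-c,-d,0],[-d,c,0],[0,0,-1.]]))
    print("t",o["t"],"tcp",o["eef_pos"].round(1),"F",o["force"].round(1),"w",round(o["grip_width"]*85.4,1),"ff",o["finger_force"])
    print("dp",(Q.inv().apply(np.array(p)-o["eef_pos"])/25).round(3),"tw",((Q.inv()*D).as_rotvec(degrees=True)/8).round(3))
E
python3 -c "
from h import *
to([483,-40,262])"
```

```text
t 0.95 tcp [354.5 150.7 253.7] F [0.6 0.9 0. ] w 60.2 ff 0.0
dp [-5.617 -7.287 -0.333] tw [0.002 0.003 0.009]
```

Request:
servo_tool --targets '[{"jaw": 60,"dp": [-5.6,-7.3,-0.35],"twist": [0,0,0]},{"jaw": 60,"dp": [-5.6,-7.3,-0.35],"twist": [0,0,0]},{"jaw": 60,"dp": [-5.6,-7.3,-0.35],"twist": [0,0,0]},{"jaw": 60,"dp": [-5.6,-7.3,-0.35],"twist": [0,0,0]},{"jaw": 60,"dp": [-5.6,-7.3,-0.35],"twist": [0,0,0]},{"jaw": 60,"dp": [-5.6,-7.3,-0.35],"twist": [0,0,0]},{"jaw": 60,"dp": [-5.6,-7.3,-0.35],"twist": [0,0,0]}]'

```text
t: 1.65
eef_pos: [481.8, -38.7, 261.8]
tool_rot: [-0.001, 0.033, 0.999, 0.0]
force: [-0.9, -0.4, -0.2]
grip_width: 0.705
finger_force: 0.0
```

```bash
python3 -c "
from h import *
to([483,-40,204])
im=eyes.read_camera('scene'); cv2.imwrite('pics/c4.png',cv2.resize(im[120:202,190:290],None,fx=7,fy=7,interpolation=cv2.INTER_CUBIC))"
```

```text
t 1.65 tcp [481.8 -38.7 261.8] F [-0.9 -0.4 -0.2] w 60.2 ff 0.0
dp [-0.054 -0.048  2.31 ] tw [ 0.001 -0.008 -0.002]
```

View pics/c4.png

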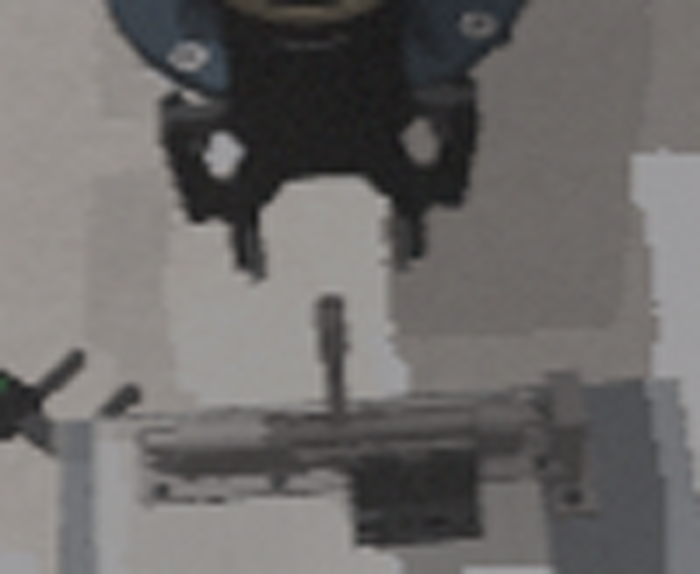

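The fingers (tips at crop 250 and 405) straddle the handle (330,300), centred. I'll descend and grip.

Request:
servo_tool --targets '[{"jaw": 60,"dp": [-0.05,-0.03,1.0],"twist": [0,0,0]},{"jaw": 60,"dp": [-0.05,-0.03,2.0],"twist": [0,0,0]},{"jaw": 60,"dp": [-0.05,-0.03,2.3],"twist": [0,0,0]},{"jaw": 60,"dp": [-0.05,-0.03,2.3],"twist": [0,0,0]}]'

```text
t: 2.1
eef_pos: [482.3, -38.4, 204.4]
tool_rot: [-0.001, 0.031, 1.0, 0.0]
force: [0.7, -0.6, 0.9]
grip_width: 0.701
finger_force: 0.0
```

Request:
servo_tool --targets '[{"jaw": 8,"dp": [0,0,0],"twist": [0,0,0]},{"jaw": 8,"dp": [0,0,0],"twist": [0,0,0]},{"jaw": 8,"dp": [0,0,0],"twist": [0,0,0]},{"jaw": 8,"dp": [0,0,0],"twist": [0,0,0]},{"jaw": 8,"dp": [0,0,0],"twist": [0,0,0]},{"jaw": 8,"dp": [0,0,0],"twist": [0,0,0]}]'

```text
t: 2.7
eef_pos: [483.3, -39.2, 204.9]
tool_rot: [0.0, 0.032, 0.999, 0.0]
force: [0.3, 1.3, 1.5]
grip_width: 0.153
finger_force: 60.6
```

```bash
python3 -c "
from h import *
to([483,-40,204])
im=eyes.read_camera('scene'); cv2.imwrite('pics/c5.png',cv2.resize(im[120:202,190:290],None,fx=7,fy=7,interpolation=cv2.INTER_CUBIC))"
```

```text
t 2.7 tcp [483.3 -39.2 204.9] F [0.3 1.3 1.5] w 13.1 ff 60.60668706893921
dp [ 0.011 -0.033  0.035] tw [0.001 0.003 0.007]
```

View pics/c5.png

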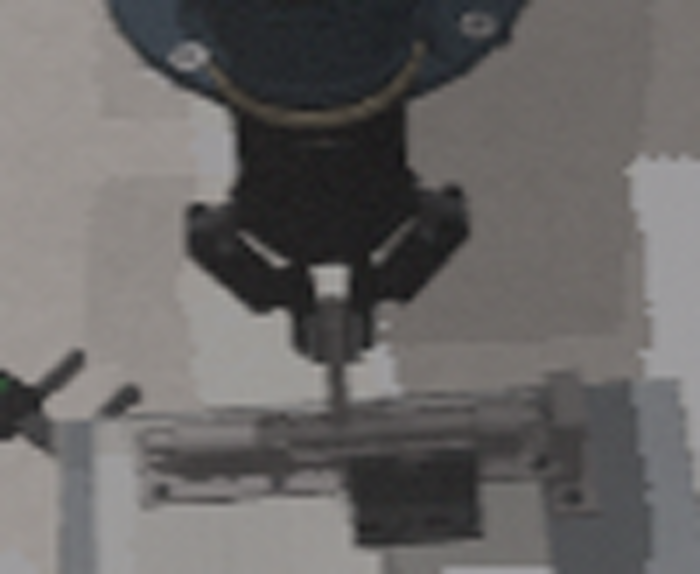

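The thumb piece sits between the pads, near (335,320) in the crop, with width 13 mm and 60 N grip. Now I'll press down.

Request:
servo_tool --targets '[{"jaw": 8,"dp": [0,0,0.1],"twist": [0,0,0]},{"jaw": 8,"dp": [0,0,0.2],"twist": [0,0,0]},{"jaw": 8,"dp": [0,0,0.28],"twist": [0,0,0]},{"jaw": 8,"dp": [0,0,0.28],"twist": [0,0,0]}]'

```text
t: 3.15
eef_pos: [482.7, -39.2, 197.6]
tool_rot: [-0.0, 0.032, 0.999, 0.0]
force: [-4.3, 0.7, 9.5]
grip_width: 0.151
finger_force: 61.8
```

Request:
servo_tool --targets '[{"jaw": 8,"dp": [0,0,0.05],"twist": [0,0,0]},{"jaw": 8,"dp": [0,0,0.1],"twist": [0,0,0]},{"jaw": 8,"dp": [0,0,0.1],"twist": [0,0,0]}]'

```text
t: 3.45
eef_pos: [483.0, -39.2, 196.6]
tool_rot: [0.001, 0.032, 0.999, 0.0]
force: [-11.6, 1.1, 29.0]
grip_width: 0.154
finger_force: 65.1
```

Request:
servo_tool --targets '[{"jaw": 8,"dp": [0,0.08,-0.02],"twist": [0,0,0]},{"jaw": 8,"dp": [0,0.16,-0.02],"twist": [0,0,0]},{"jaw": 8,"dp": [0,0.24,-0.02],"twist": [0,0,0]},{"jaw": 8,"dp": [0,0.24,-0.02],"twist": [0,0,0]}]'

```text
t: 3.85
eef_pos: [483.3, -33.3, 196.7]
tool_rot: [0.0, 0.032, 0.999, -0.0]
force: [-9.1, -0.2, 23.5]
grip_width: 0.151
finger_force: 64.0
```

Request:
servo_tool --targets '[{"jaw": 8,"dp": [0,0.06,0],"twist": [0,0,0]},{"jaw": 8,"dp": [0,0.12,0],"twist": [0,0,0]},{"jaw": 8,"dp": [0,0.18,0],"twist": [0,0,0]},{"jaw": 8,"dp": [0,0.18,0],"twist": [0,0,0]}]'

```text
t: 4.25
eef_pos: [483.6, -28.9, 196.7]
tool_rot: [0.0, 0.032, 0.999, -0.0]
force: [-9.3, -1.8, 24.1]
grip_width: 0.15
finger_force: 64.0
```

Request:
servo_tool --targets '[{"jaw": 8,"dp": [0,0.06,0],"twist": [0,0,0]},{"jaw": 8,"dp": [0,0.12,0],"twist": [0,0,0]},{"jaw": 8,"dp": [0,0.18,0],"twist": [0,0,0]},{"jaw": 8,"dp": [0,0.18,0],"twist": [0,0,0]}]'

```text
t: 4.65
eef_pos: [483.9, -24.4, 196.7]
tool_rot: [0.0, 0.032, 0.999, -0.0]
force: [-10.1, -0.5, 22.9]
grip_width: 0.154
finger_force: 64.0
```

Request:
servo_tool --targets '[{"jaw": 8,"dp": [0,0.06,0],"twist": [0,0,0]},{"jaw": 8,"dp": [0,0.12,0],"twist": [0,0,0]},{"jaw": 8,"dp": [0,0.18,0],"twist": [0,0,0]},{"jaw": 8,"dp": [0,0.18,0],"twist": [0,0,0]}]'

```text
t: 5.05
eef_pos: [484.2, -19.9, 196.7]
tool_rot: [0.0, 0.032, 0.999, -0.0]
force: [-9.3, -0.6, 24.0]
grip_width: 0.151
finger_force: 64.0
```

Request:
servo_tool --targets '[{"jaw": 8,"dp": [0,0.06,0],"twist": [0,0,0]},{"jaw": 8,"dp": [0,0.12,0],"twist": [0,0,0]},{"jaw": 8,"dp": [0,0.18,0],"twist": [0,0,0]},{"jaw": 8,"dp": [0,0.18,0],"twist": [0,0,0]}]'

```text
t: 5.45
eef_pos: [484.4, -15.4, 196.7]
tool_rot: [0.0, 0.032, 0.999, -0.0]
force: [-9.3, -0.4, 22.4]
grip_width: 0.153
finger_force: 64.0
```

Request:
servo_tool --targets '[{"jaw": 8,"dp": [0,0.06,0],"twist": [0,0,0]},{"jaw": 8,"dp": [0,0.12,0],"twist": [0,0,0]},{"jaw": 8,"dp": [0,0.16,0],"twist": [0,0,0]},{"jaw": 8,"dp": [0,0.16,0],"twist": [0,0,0]}]'

```text
t: 5.85
eef_pos: [484.7, -11.5, 196.7]
tool_rot: [0.0, 0.032, 0.999, -0.0]
force: [-8.7, -1.3, 23.9]
grip_width: 0.149
finger_force: 64.0
```

Request:
servo_tool --targets '[{"jaw": 8,"dp": [-0.1,0,0],"twist": [0,0,0]},{"jaw": 8,"dp": [-0.2,0,0],"twist": [0,0,0]},{"jaw": 8,"dp": [-0.3,0,0],"twist": [0,0,0]},{"jaw": 8,"dp": [-0.3,0,0],"twist": [0,0,0]}]'

```text
t: 6.25
eef_pos: [492.3, -12.0, 196.4]
tool_rot: [0.0, 0.032, 0.999, -0.0]
force: [-7.3, -1.6, 18.9]
grip_width: 0.154
finger_force: 64.9
```

Request:
servo_tool --targets '[{"jaw": 8,"dp": [-0.1,0,0],"twist": [0,0,0]},{"jaw": 8,"dp": [-0.2,0,0],"twist": [0,0,0]},{"jaw": 8,"dp": [-0.3,0,0],"twist": [0,0,0]},{"jaw": 8,"dp": [-0.3,0,0],"twist": [0,0,0]}]'

```text
t: 6.65
eef_pos: [499.3, -12.4, 195.8]
tool_rot: [-0.001, 0.032, 0.999, -0.0]
force: [-6.4, -1.4, 12.2]
grip_width: 0.15
finger_force: 65.1
```

Request:
servo_tool --targets '[{"jaw": 8,"dp": [-0.12,0,0.02],"twist": [0,0,0]},{"jaw": 8,"dp": [-0.22,0,0.04],"twist": [0,0,0]},{"jaw": 8,"dp": [-0.32,0,0.07],"twist": [0,0,0]},{"jaw": 8,"dp": [-0.32,0,0.07],"twist": [0,0,0]}]'

```text
t: 7.05
eef_pos: [507.6, -13.0, 194.2]
tool_rot: [-0.0, 0.032, 0.999, -0.0]
force: [-5.5, -0.9, 12.6]
grip_width: 0.156
finger_force: 66.3
```

Request:
servo_tool --targets '[{"jaw": 8,"dp": [-0.12,0,0.04],"twist": [0,0,0]},{"jaw": 8,"dp": [-0.23,0,0.08],"twist": [0,0,0]},{"jaw": 8,"dp": [-0.34,0,0.13],"twist": [0,0,0]},{"jaw": 8,"dp": [-0.34,0,0.13],"twist": [0,0,0]}]'

```text
t: 7.45
eef_pos: [516.7, -13.5, 191.3]
tool_rot: [0.0, 0.032, 0.999, -0.0]
force: [-3.9, -1.0, 13.9]
grip_width: 0.156
finger_force: 68.2
```

Request:
servo_tool --targets '[{"jaw": 8,"dp": [-0.11,0,0.04],"twist": [0,0,0]},{"jaw": 8,"dp": [-0.21,0,0.09],"twist": [0,0,0]},{"jaw": 8,"dp": [-0.31,0,0.14],"twist": [0,0,0]},{"jaw": 8,"dp": [-0.31,0,0.14],"twist": [0,0,0]}]'

```text
t: 7.85
eef_pos: [524.5, -14.1, 187.6]
tool_rot: [0.0, 0.032, 0.999, -0.0]
force: [-1.4, -1.7, 11.6]
grip_width: 0.156
finger_force: 69.3
```

Request:
servo_tool --targets '[{"jaw": 8,"dp": [-0.11,0,0.06],"twist": [0,0,0]},{"jaw": 8,"dp": [-0.22,0,0.13],"twist": [0,0,0]},{"jaw": 8,"dp": [-0.32,0,0.2],"twist": [0,0,0]},{"jaw": 8,"dp": [-0.32,0,0.2],"twist": [0,0,0]}]'

```text
t: 8.25
eef_pos: [532.5, -14.5, 182.7]
tool_rot: [0.001, 0.032, 0.999, -0.0]
force: [0.2, -1.0, 12.7]
grip_width: 0.152
finger_force: 70.9
```

Request:
servo_tool --targets '[{"jaw": 8,"dp": [-0.1,0,0.08],"twist": [0,0,0]},{"jaw": 8,"dp": [-0.19,0,0.15],"twist": [0,0,0]},{"jaw": 8,"dp": [-0.28,0,0.23],"twist": [0,0,0]},{"jaw": 8,"dp": [-0.28,0,0.23],"twist": [0,0,0]}]'

```text
t: 8.65
eef_pos: [539.7, -15.0, 176.9]
tool_rot: [0.001, 0.032, 0.999, -0.0]
force: [1.0, -0.7, 10.5]
grip_width: 0.155
finger_force: 71.9
```

Request:
servo_tool --targets '[{"jaw": 8,"dp": [-0.07,0,0.07],"twist": [0,0,0]},{"jaw": 8,"dp": [-0.12,0,0.12],"twist": [0,0,0]},{"jaw": 8,"dp": [-0.12,0,0.12],"twist": [0,0,0]}]'

```text
t: 8.95
eef_pos: [542.6, -15.1, 174.1]
tool_rot: [0.001, 0.032, 0.999, -0.0]
force: [-1.1, -0.5, 12.7]
grip_width: 0.153
finger_force: 72.5
```

Request:
servo_tool --targets '[{"jaw": 8,"dp": [-0.05,0,0.06],"twist": [0,0,0]},{"jaw": 8,"dp": [-0.05,0,0.06],"twist": [0,0,0]}]'

```text
t: 9.15
eef_pos: [544.0, -15.3, 172.7]
tool_rot: [0.001, 0.032, 0.999, -0.0]
force: [-0.2, -1.6, 12.5]
grip_width: 0.158
finger_force: 72.8
```

Request:
servo_tool --targets '[{"jaw": 8,"dp": [-0.05,0,0.06],"twist": [0,0,0]},{"jaw": 8,"dp": [-0.05,0,0.06],"twist": [0,0,0]}]'

```text
t: 9.35
eef_pos: [545.3, -15.3, 171.2]
tool_rot: [0.001, 0.032, 0.999, -0.0]
force: [0.8, -1.1, 13.2]
grip_width: 0.152
finger_force: 73.0
```

Request:
servo_tool --targets '[{"jaw": 8,"dp": [-0.04,0,0.05],"twist": [0,0,0]},{"jaw": 8,"dp": [-0.04,0,0.05],"twist": [0,0,0]}]'

```text
t: 9.55
eef_pos: [546.3, -15.4, 170.0]
tool_rot: [0.001, 0.032, 0.999, -0.0]
force: [1.0, -1.2, 12.5]
grip_width: 0.15
finger_force: 73.2
```

Request:
servo_tool --targets '[{"jaw": 8,"dp": [-0.03,0,0.04],"twist": [0,0,0]},{"jaw": 8,"dp": [-0.03,0,0.04],"twist": [0,0,0]}]'

```text
t: 9.75
eef_pos: [547.1, -15.5, 169.0]
tool_rot: [0.001, 0.032, 0.999, -0.0]
force: [1.3, -1.3, 13.1]
grip_width: 0.152
finger_force: 73.4
```

Request:
servo_tool --targets '[{"jaw": 8,"dp": [-0.03,0,0.04],"twist": [0,0,0]},{"jaw": 8,"dp": [-0.03,0,0.04],"twist": [0,0,0]}]'

```text
t: 9.95
eef_pos: [547.9, -15.5, 168.0]
tool_rot: [0.001, 0.032, 0.999, -0.0]
force: [2.3, -1.4, 11.0]
grip_width: 0.155
finger_force: 73.3
```

Request:
servo_tool --targets '[{"jaw": 8,"dp": [-0.03,0,0.04],"twist": [0,0,0]},{"jaw": 8,"dp": [-0.03,0,0.04],"twist": [0,0,0]}]'

```text
t: 10.15
eef_pos: [548.6, -15.6, 167.0]
tool_rot: [0.001, 0.032, 0.999, -0.0]
force: [2.0, -0.8, 13.8]
grip_width: 0.154
finger_force: 73.9
```

Request:
servo_tool --targets '[{"jaw": 8,"dp": [-0.025,0,0.04],"twist": [0,0,0]},{"jaw": 8,"dp": [-0.025,0,0.04],"twist": [0,0,0]}]'

```text
t: 10.35
eef_pos: [549.3, -15.6, 166.0]
tool_rot: [0.001, 0.032, 0.999, -0.0]
force: [0.7, -1.7, 14.1]
grip_width: 0.153
finger_force: 74.0
```

Request:
servo_tool --targets '[{"jaw": 8,"dp": [-0.025,0,0.04],"twist": [0,0,0]},{"jaw": 8,"dp": [-0.025,0,0.04],"twist": [0,0,0]}]'

```text
t: 10.55
eef_pos: [550.0, -15.6, 165.1]
tool_rot: [0.001, 0.032, 0.999, -0.0]
force: [2.9, -1.5, 14.4]
grip_width: 0.158
finger_force: 74.1
```

Request:
servo_tool --targets '[{"jaw": 8,"dp": [-0.025,0,0.04],"twist": [0,0,0]},{"jaw": 8,"dp": [-0.025,0,0.04],"twist": [0,0,0]}]'

```text
t: 10.75
eef_pos: [550.6, -15.7, 164.1]
tool_rot: [0.001, 0.032, 0.999, -0.0]
force: [2.2, -1.8, 13.1]
grip_width: 0.158
finger_force: 74.3
```

Request:
servo_tool --targets '[{"jaw": 8,"dp": [-0.025,0,0.04],"twist": [0,0,0]},{"jaw": 8,"dp": [-0.025,0,0.04],"twist": [0,0,0]}]'

```text
t: 10.95
eef_pos: [551.2, -15.7, 163.2]
tool_rot: [0.001, 0.032, 0.999, -0.0]
force: [1.3, -1.2, 15.6]
grip_width: 0.155
finger_force: 74.8
```

Request:
servo_tool --targets '[{"jaw": 8,"dp": [-0.025,0,0.04],"twist": [0,0,0]},{"jaw": 8,"dp": [-0.05,0,0.08],"twist": [0,0,0]},{"jaw": 8,"dp": [-0.05,0,0.08],"twist": [0,0,0]}]'

```text
t: 11.25
eef_pos: [552.4, -15.8, 161.3]
tool_rot: [0.001, 0.032, 0.999, -0.0]
force: [-0.7, -1.5, 16.9]
grip_width: 0.152
finger_force: 75.3
```

Request:
servo_tool --targets '[{"jaw": 8,"dp": [-0.02,0,0.04],"twist": [0,0,0]},{"jaw": 8,"dp": [-0.02,0,0.04],"twist": [0,0,0]}]'

```text
t: 11.45
eef_pos: [552.8, -15.9, 160.5]
tool_rot: [0.001, 0.032, 0.999, -0.0]
force: [-1.6, -1.6, 20.1]
grip_width: 0.153
finger_force: 76.0
```

Request:
servo_tool --targets '[{"jaw": 8,"dp": [0,0.04,-0.015],"twist": [0,0,0]},{"jaw": 8,"dp": [0,0.08,-0.015],"twist": [0,0,0]},{"jaw": 8,"dp": [0,0.08,-0.015],"twist": [0,0,0]}]'

```text
t: 11.75
eef_pos: [552.9, -14.0, 160.6]
tool_rot: [0.001, 0.032, 0.999, -0.0]
force: [-0.2, -0.7, 16.2]
grip_width: 0.156
finger_force: 75.2
```

Request:
servo_tool --targets '[{"jaw": 8,"dp": [0,0.04,0],"twist": [0,0,0]},{"jaw": 8,"dp": [0,0.04,0],"twist": [0,0,0]}]'

```text
t: 11.95
eef_pos: [553.1, -12.7, 160.4]
tool_rot: [0.001, 0.032, 0.999, -0.0]
force: [1.5, 0.6, 12.5]
grip_width: 0.156
finger_force: 74.7
```

Request:
servo_tool --targets '[{"jaw": 8,"dp": [-0.02,0,0.04],"twist": [0,0,0]},{"jaw": 8,"dp": [-0.02,0,0.04],"twist": [0,0,0]}]'

```text
t: 12.15
eef_pos: [553.7, -12.4, 159.4]
tool_rot: [0.001, 0.032, 0.999, 0.0]
force: [2.1, 2.6, 13.7]
grip_width: 0.153
finger_force: 75.2
```

Request:
servo_tool --targets '[{"jaw": 8,"dp": [-0.02,0,0.04],"twist": [0,0,0]},{"jaw": 8,"dp": [-0.02,0,0.04],"twist": [0,0,0]}]'

```text
t: 12.35
eef_pos: [554.2, -12.3, 158.4]
tool_rot: [0.001, 0.032, 0.999, 0.0]
force: [3.0, 2.9, 13.7]
grip_width: 0.154
finger_force: 75.3
```

Request:
servo_tool --targets '[{"jaw": 8,"dp": [0,0.03,0],"twist": [0,0,0]},{"jaw": 8,"dp": [-0.02,0.04,0.04],"twist": [0,0,0]},{"jaw": 8,"dp": [-0.02,0.04,0.04],"twist": [0,0,0]}]'

```text
t: 12.65
eef_pos: [554.8, -11.8, 157.4]
tool_rot: [0.001, 0.032, 0.999, -0.0]
force: [3.2, -0.5, 12.3]
grip_width: 0.154
finger_force: 75.3
```

Request:
servo_tool --targets '[{"jaw": 8,"dp": [-0.02,0,0.04],"twist": [0,0,0]},{"jaw": 8,"dp": [-0.02,0,0.04],"twist": [0,0,0]}]'

```text
t: 12.85
eef_pos: [555.3, -11.9, 156.4]
tool_rot: [0.001, 0.032, 0.999, -0.0]
force: [2.3, -0.2, 14.1]
grip_width: 0.153
finger_force: 75.7
```

Request:
servo_tool --targets '[{"jaw": 8,"dp": [-0.02,0,0.04],"twist": [0,0,0]},{"jaw": 8,"dp": [-0.04,0,0.08],"twist": [0,0,0]},{"jaw": 8,"dp": [-0.04,0,0.08],"twist": [0,0,0]}]'

```text
t: 13.15
eef_pos: [556.3, -11.9, 154.3]
tool_rot: [0.001, 0.032, 0.999, -0.0]
force: [3.4, -0.6, 10.9]
grip_width: 0.152
finger_force: 75.7
```

Request:
servo_tool --targets '[{"jaw": 8,"dp": [-0.02,0,0.04],"twist": [0,0,0]},{"jaw": 8,"dp": [-0.03,0,0.08],"twist": [0,0,0]},{"jaw": 8,"dp": [-0.03,0,0.08],"twist": [0,0,0]}]'

```text
t: 13.45
eef_pos: [557.1, -12.0, 152.4]
tool_rot: [0.001, 0.032, 0.999, -0.0]
force: [3.5, 0.2, 13.2]
grip_width: 0.155
finger_force: 76.3
```

Request:
servo_tool --targets '[{"jaw": 8,"dp": [-0.015,0,0.04],"twist": [0,0,0]},{"jaw": 8,"dp": [-0.03,0,0.08],"twist": [0,0,0]},{"jaw": 8,"dp": [-0.03,0,0.08],"twist": [0,0,0]}]'

```text
t: 13.75
eef_pos: [557.9, -12.0, 150.4]
tool_rot: [0.001, 0.032, 0.999, -0.0]
force: [3.5, -0.1, 12.1]
grip_width: 0.151
finger_force: 76.6
```

Request:
servo_tool --targets '[{"jaw": 8,"dp": [-0.015,0,0.04],"twist": [0,0,0]},{"jaw": 8,"dp": [-0.02,0,0.06],"twist": [0,0,0]},{"jaw": 8,"dp": [-0.02,0,0.06],"twist": [0,0,0]}]'

```text
t: 14.05
eef_pos: [558.4, -12.1, 149.0]
tool_rot: [0.001, 0.032, 0.999, -0.0]
force: [2.6, -0.6, 12.9]
grip_width: 0.155
finger_force: 76.9
```

Request:
servo_tool --targets '[{"jaw": 8,"dp": [-0.01,0,0.04],"twist": [0,0,0]},{"jaw": 8,"dp": [-0.015,0,0.05],"twist": [0,0,0]},{"jaw": 8,"dp": [-0.015,0,0.05],"twist": [0,0,0]}]'

```text
t: 14.35
eef_pos: [558.8, -12.0, 147.8]
tool_rot: [0.001, 0.032, 0.999, -0.0]
force: [2.6, -0.2, 13.5]
grip_width: 0.151
finger_force: 77.1
```

Request:
servo_tool --targets '[{"jaw": 8,"dp": [-0.01,0,0.04],"twist": [0,0,0]},{"jaw": 8,"dp": [-0.01,0,0.04],"twist": [0,0,0]}]'

```text
t: 14.55
eef_pos: [559.1, -12.1, 146.7]
tool_rot: [0.001, 0.032, 0.999, -0.0]
force: [3.5, -0.4, 10.7]
grip_width: 0.156
finger_force: 77.1
```

Request:
servo_tool --targets '[{"jaw": 8,"dp": [-0.01,0,0.04],"twist": [0,0,0]},{"jaw": 8,"dp": [-0.01,0,0.04],"twist": [0,0,0]}]'

```text
t: 14.75
eef_pos: [559.4, -12.1, 145.8]
tool_rot: [0.001, 0.032, 0.999, -0.0]
force: [4.2, -1.5, 12.6]
grip_width: 0.154
finger_force: 77.5
```

Request:
servo_tool --targets '[{"jaw": 8,"dp": [-0.01,0,0.04],"twist": [0,0,0]},{"jaw": 8,"dp": [-0.01,0,0.04],"twist": [0,0,0]}]'

```text
t: 14.95
eef_pos: [559.6, -12.1, 144.9]
tool_rot: [0.001, 0.032, 0.999, -0.0]
force: [2.8, -0.5, 14.4]
grip_width: 0.156
finger_force: 78.0
```

Request:
servo_tool --targets '[{"jaw": 8,"dp": [-0.005,0,0.03],"twist": [0,0,0]},{"jaw": 8,"dp": [-0.005,0,0.03],"twist": [0,0,0]}]'

```text
t: 15.15
eef_pos: [559.8, -12.1, 144.5]
tool_rot: [0.002, 0.032, 0.999, -0.0]
force: [2.6, -1.4, 19.9]
grip_width: 0.156
finger_force: 78.9
```

Request:
servo_tool --targets '[{"jaw": 8,"dp": [-0.005,0,0.03],"twist": [0,0,0]},{"jaw": 8,"dp": [-0.005,0,0.03],"twist": [0,0,0]}]'

```text
t: 15.35
eef_pos: [560.0, -12.2, 143.9]
tool_rot: [0.002, 0.032, 0.999, -0.0]
force: [0.5, -0.4, 20.9]
grip_width: 0.153
finger_force: 79.1
```

```bash
python3 -c "
from h import *
to([483,-40,204])
im=eyes.read_camera('scene'); cv2.imwrite('pics/c6.png',cv2.resize(im[120:210,190:290],None,fx=7,fy=6.6,interpolation=cv2.INTER_CUBIC))"
```

```text
t 15.35 tcp [560.  -12.2 143.9] F [ 0.5 -0.4 20.9] w 13.1 ff 79.10646200180054
dp [ 2.993 -1.309 -2.416] tw [-0.001  0.025  0.007]
```

View pics/c6.png

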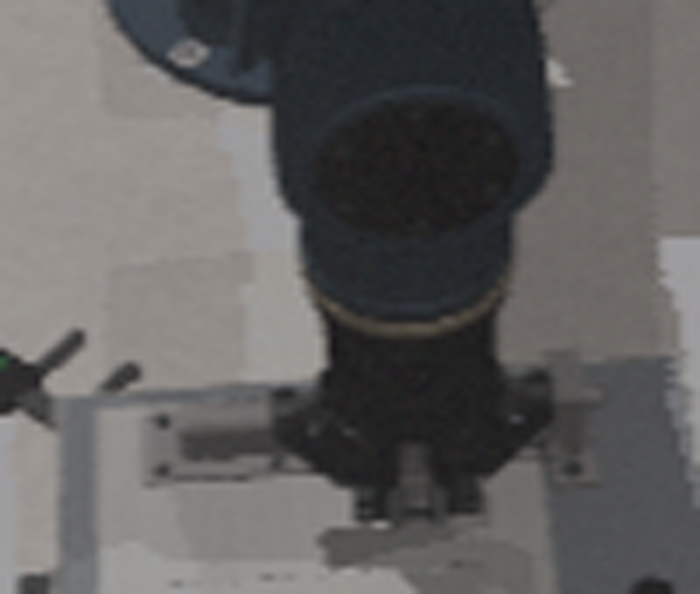

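The thumb piece is down over the catch, and the last contact rise came about 16 mm below the first edge contact. That matches full seating in the notch. I'll open the fingers and back off.

Request:
servo_tool --targets '[{"jaw": 40,"dp": [0,0,0],"twist": [0,0,0]},{"jaw": 40,"dp": [0,0,0],"twist": [0,0,0]},{"jaw": 40,"dp": [0,0,0],"twist": [0,0,0]},{"jaw": 40,"dp": [0,0,0],"twist": [0,0,0]}]'

```text
t: 15.8
eef_pos: [558.5, -12.0, 142.0]
tool_rot: [-0.0, 0.032, 0.999, -0.0]
force: [0.1, 0.1, 0.0]
grip_width: 0.467
finger_force: 0.0
```

Request:
servo_tool --targets '[{"jaw": 40,"dp": [0,0,-0.5],"twist": [0,0,0]},{"jaw": 40,"dp": [0,0,-1.5],"twist": [0,0,0]},{"jaw": 40,"dp": [0,0,-3],"twist": [0,0,0]},{"jaw": 40,"dp": [3,0,-5],"twist": [0,0,0]},{"jaw": 40,"dp": [4,6,-5],"twist": [0,0,0]},{"jaw": 40,"dp": [4,8,-5],"twist": [0,0,0]},{"jaw": 40,"dp": [4,8,-5],"twist": [0,0,0]},{"jaw": 40,"dp": [4,8,-5],"twist": [0,0,0]}]'

```text
t: 16.6
eef_pos: [472.8, 186.1, 267.8]
tool_rot: [0.001, 0.032, 0.999, 0.0]
force: [1.0, 0.4, 0.6]
grip_width: 0.469
finger_force: 0.0
```

```bash
python3 -c "
from h import *
to([483,-40,204])
im=eyes.read_camera('scene'); cv2.imwrite('pics/c7.png',cv2.resize(im[150:205,195:285],None,fx=8,fy=8,interpolation=cv2.INTER_CUBIC))"
```

```text
t 16.6 tcp [472.8 186.1 267.8] F [1.  0.4 0.6] w 40.0 ff 0.0
dp [-0.986 -9.     2.548] tw [0.004 0.008 0.004]
```

View pics/c7.png

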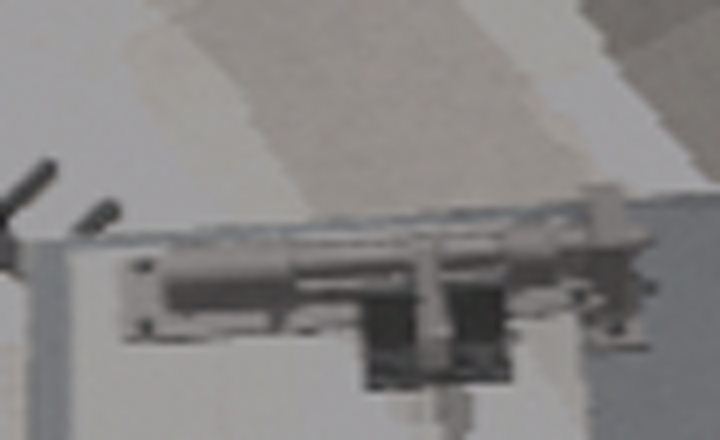

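The handle lies in the middle of the catch (crop column 430, lug 362–512), the nose shows past the keeper near (650,288), and the thumb end is near (452,435). I'll check the angle against projection before handing in.

```bash
python3 -c "
from h import *
s=np.load('s.npy')
for th in (.9,1.0,1.05,1.1,1.15):
  a=np.array([[-95+r*np.sin(th),17,146+r*np.cos(th)] for r in (56,84)])
  print(th,((proj('scene',c2w(s,a))-[195,150]+.45)*8).round(0).tolist())
print(((proj('scene',c2w(s,[[-95,17,146],[-64,-14,162],[-64,50,162],[-95,95,164]]))-[195,150]+.45)*8).round(0).tolist())
im=cv2.imread('pics/c7.png'); print(im[340:440:8,450].sum(1))"
```

```text
0.9 [[424.0, 286.0], [427.0, 304.0]]
1.0 [[425.0, 299.0], [428.0, 324.0]]
1.05 [[425.0, 305.0], [429.0, 333.0]]
1.1 [[426.0, 311.0], [429.0, 342.0]]
1.15 [[426.0, 317.0], [430.0, 351.0]]
[[418.0, 252.0], [349.0, 293.0], [500.0, 282.0], [598.0, 214.0]]
[218 216 212 210 173 167 325 341 331 329 346 353 356]
```

```bash
python3 -c "
from cell import robot
print(robot.hand_in())"
```

```text
the job is handed in; nothing more can be done
None
```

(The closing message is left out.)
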